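# Load and start the preheater on a pickup maker's bench

## Robot

A 6-joint arm with a two-finger parallel gripper is mounted at the origin on the work surface. World frame = base frame: x ahead of the robot, y to its left, z up, the work surface at z = 0. Lengths are in mm, angles in rad, forces in N, time in s.
With the tool pointing down it reaches from about 425 to 950 mm from the base axis. Payload 14.7 kg.
Tool frame: the origin (TCP) lies between the finger pads; the fingertips stand 22 mm ahead of it and the grasp point (between the pads) lies 3 mm ahead of it; z points along the fingers, y is the line along which they close (so a half turn about z gives the same grasp; the last joint's range is limited). The gripper opens to 85 mm and grips with 20 to 120 N. Pads are 22 mm wide; open, the fingers measure 114 mm over their backs; the gripper's body (76 mm by 85 mm) begins 54 mm behind the grasp point. The pads swing forward as they close: fully open they stand 13 mm farther back than shut.
Start: joints at [-1.341, 0.48, 1.596, -0, 1.065, -0.047], TCP at [177.648, -625.247, 253.297] pointing down, gripper open.
Joint ranges: [-2.75, 2.75], [-0.82, 2.05], [0.23, 2.67], [-1.56, 4.7], [0.09, 2.69], [-2.92, 2.92]. Speed limits (rad/s): [1.89, 1.89, 2.39, 3.01, 3.01, 3.01].

## Interface

Orientations are given as a unit quaternion [w, x, y, z].
In Python, from rig import * gives the robot as it stands. The module is installed in compiled form; this text tells all that it offers.
- The arm moves only by the tool move_arm, never from a script. Its argument "moves" is a list of rows, each an object of numbers: "jaw": the opening, from 0 (shut) to 1 (fully open); "tx", "ty", "tz": the shift along the tool's x, y, z in cm; "ax", "ay", "az": the turn, a rotation vector about the tool's x, y, z in degrees. A call has 1 to 5 rows; each row shifts and turns the commanded pose from where the row before left it, along the tool's axes as they then stand; what a row does not reach is not made up. A row lasts 1/10 s, in which the tool goes at most 50 mm and 8.59 degrees, less where a joint would pass 70% of its speed; a pose out of reach is approached as far as the arm can. A call is refused whole if a number of a shift passes 5 or a number of a turn 8.59, either way. A call with a gripper value outside its range is refused whole. The fingers move at their own pace and stop on an object; "grip_force" is the grip in N (left out, the last holds). Time passes only in rows, so rows that do not move let the fingers close. It gives the time, the measured TCP pose, the force, the opening and the grip force at its end, in the units of the state.
- observe(): the state, without advancing time (a new reading comes with each control period).
- read_camera(name): name is "side" or "top" or "wrist"; returns a dict with "frame" (420x560x3 uint8, red, green, blue), "mtx" (3x3 intrinsics, pixels), "k1" (the pictures are not rectified: a ray, as slopes to the right and down, at radius r is drawn at 1 + k1 r^2 times it, then the intrinsics apply), "position" and "attitude" of the camera in the world. Camera axes: x right, y up, looking along -z (the intrinsics and any distortion apply to the point x, -y, -z); pixel columns grow to the right and rows downward; lengths in mm; the calibration is good to about 2 mm. A picture is of the moment at which its call begins. There is no depth.
- hand_in(): hands the job in; it is judged then, once.
Trained networks look in the newest picture that a camera, given by its name, has taken for a name from the list of things; names that differ only in an ending like _2 or _b are one class to them, and where a whole thing is asked for, a point or a joint stands for the part that bears it (a point fixed in the world has none). Each returns a list of dicts, best first, with "p" (0 to 1); they miss things now and then, are a little off and sometimes report something else, mostly with a low value. They report only what shows in the picture. A call takes as long as a camera call. They do not tell look-alikes from the thing itself.
- recognise(label, camera): "xyz" ([x, y, z] in mm, in world coordinates, good to about 4 mm: the middle of the surface that is visible of it).
- pinpoint(label, camera): "xyz" ([x, y, z] in mm, in world coordinates, good to about 4 mm: a listed point, or the origin of a listed thing).
The state is a dict: "time_s": time; "q": joint angles; "joint_velocities": joint speeds; "effort": joint torques, N m; "eef_pos": TCP position; "eef_rot": TCP orientation; "force": force on the tool from outside, world axes, zero at the start; "wrist_torque": the same for the moment, N m; "gripper_width": finger opening in mm; "gripper_force": force on a finger pad.
Only numpy, scipy, OpenCV 4.12 (cv2) and the standard library are available. Lean on these libraries where they do the work, as an engineer would, in place of code of your own. Each camera call takes 0.05 s, during which the arm holds its last target. There are 200 camera calls.

## Task

Lift only the top tray, the one full of guitar pickups, off the pile of two, keep it level and set it down without dropping it on the preheater's white plate, squarely and wholly on it, long side along the plate's. Then turn the black knob until its white pointer stands at the red marker on the scale, without shifting the marker, and last of all push the red-tipped toggle lever fully over, up the slope of the panel, to switch the heat on. Leave the lower tray and everything else on the bench where they are.

Things in the scene. Friction and masses are not known exactly. Their poses are not given: they have to be found in the camera images.
- top_tray: Open aluminium tray 160 (its x) x 62 (y) x 36 mm (z) holding four black pickups (19 mm high), 0.2 to 0.4 kg. Origin: centre of its underside, z up. Its foot (149 x 51 mm, lowest 4 mm) sits inside the lower tray's rim; full width above that. Can be gripped across the 62 mm, outside, at 10 to 36 mm above its origin. Half a turn makes no difference.
- lower_tray: Empty tray of the same size, under the top tray, standing on the bench. Origin: centre of its underside; the top tray's origin is 32 mm above it. Must stay (within 20 mm).
- plate_center (a point): Centre of the top face of the preheater's white plate, 81 mm above the bench; x along its 196 mm length, y along its 92 mm width, z up. The preheater is bolted down. Its grey console stands on the plate's -y side from 80 mm off the plate centre, up to 125 mm high; its sloped control panel faces -x, its normal leaning 30 degrees from vertical that way.
- knob_grip (a point): Grip point of the black knob, on its axis, 36 mm off the panel. z points out of the panel along the axis, x along the grip bar towards the pointer end. The bar is 62 mm long (x), 16 mm wide (y) and stands from 22 mm below to 12 mm above this point on a 64 mm disc. A white line marks the pointer end. A white scale disc of 112 mm lies below.
- knob_pointer (a point): Tip of the knob's white pointer, 38.5 mm from the axis, 28 mm below the grip point.
- knob (a joint): Knob angle, 0 to 4.71 rad, growing clockwise seen from outside; it stays where it is left. 0 is the lower left end of the scale.
- marker (a joint): Angle of the red marker on the same scale (same zero and sense): the pointer stands at the marker when knob equals it.
- marker_tip (a point): Inner tip of the red marker (a stiff tab 8 mm wide, 6 mm high, at 40 to 62 mm from the knob's axis). Its x axis points outward from the knob's axis, z out of the panel.
- power (a joint): Red toggle lever: 0 = off, leaning down the panel; 1.0 rad = on, leaning up the panel; it stays where it is left.
- power_tip (a point): Centre of the red ball (diameter 26 mm) on the end of the toggle lever, 60 mm from its pivot. The pivot lies 22 mm off the panel, 125 mm from the knob's axis to the panel's -y side (away from the plate). The lever leans 0.5 rad down the slope from the panel's normal when off and 0.5 rad up the slope when on: the ball moves 58 mm up the slope.
- case: Closed blue parts case 130 x 80 x 40 mm; leave it. Origin: centre of its underside.
- spool: Copper wire spool, diameter 64, 48 mm high; leave it. Origin: centre of its underside.
- driver: Orange screwdriver 180 mm long, lying; leave it.
- flux: Jar, diameter 56, 70 mm high; leave it.
- mug: Blue mug, diameter 80, 90 mm high; leave it.
Things that resemble listed ones, but are neither listed nor needed, are in the scene too. What is shaped like the top_tray but purple or yellow is not meant.

How it is judged (in metres and radians):
On the way, in this order (a step that is already met when the one before it is completed fails the run):
1. the top tray rests squarely on the plate, let go (x of top_tray in the frame of plate_center between -0.02 and 0.02 m and y of top_tray in the frame of plate_center between -0.017 and 0.017 m and z of top_tray in the frame of plate_center between -0.006 and 0.006 m and angle between the x axis of top_tray and the x axis of plate_center, either way round below 0.2 rad and angle between top_tray's own z axis and vertical below 0.1 rad and contact force between the fingers and top_tray below 0.1 N and linear speed of top_tray below 0.03 m/s), for 0.2 s.
2. the knob's pointer stands at the red marker (angle between the x axis of knob_grip and the x axis of marker_tip, either way round below 0.14 rad and distance between knob_pointer and marker_tip below 0.03 m), for 0.2 s.
3. the toggle lever is up (value of joint power above 0.8 rad), for 0.2 s.
At the end, for the whole second after the job is handed in: The top tray rests on the white plate, within 20 mm lengthways and 17 mm sideways of its centre and within 0.2 rad of square; the pointer is within 0.14 rad of the red marker, which has not shifted (4 mm); the lever is up (above 0.8 rad); the lower tray is within 20 mm of where it stood (all of step 2 and x of top_tray in the frame of plate_center between -0.02 and 0.02 m and y of top_tray in the frame of plate_center between -0.017 and 0.017 m and z of top_tray in the frame of plate_center between -0.006 and 0.006 m and angle between the x axis of top_tray and the x axis of plate_center, either way round below 0.2 rad and angle between top_tray's own z axis and vertical below 0.1 rad and value of joint power above 0.8 rad and linear speed of top_tray below 0.03 m/s and distance of lower_tray from where it was at the start of the episode below 0.02 m and distance of marker_tip from where it was at the start of the episode below 0.004 m); the robot touches nothing.
It fails at once if the case, spool, screwdriver, jar or mug is pushed away (over 30 mm) (distance of any of case, spool, driver, flux, mug from where it was at the start of the episode above 0.03 m).
It fails at once if the tray is tipped (over 0.6 rad) (angle between top_tray's own z axis and vertical above 0.6 rad).
It fails at once if the tray is dropped (let go and moving faster than 0.5 m/s, a fall of 13 mm) (contact force between the fingers and top_tray below 0.1 N and linear speed of top_tray above 0.5 m/s).
It also fails if it takes over 72 s, if anything falls off the work surface, if the arm or the gripper's body presses on something with over 40 N, if the wrist force passes 120 N, or if a joint passes its speed limit or range.

## Working session

There is one attempt and no reset: what is moved stays moved. The work goes in short steps, Python scripts to look and compute and a tool call to move; the robot and the scene stay as the last step left them, time stands still between calls to the robot, and variables do not carry over. Pictures are saved under pics/ and viewed, at most 10 in all, crops included, and the job is handed in when it is done.

Besides the shell and the picture viewer there is one more tool, called after ">>>" as name([rows], argument=value, ...), one row to a line, values as JSON. move_arm: Moves the arm, as the interface text tells. Its arguments: {"type":"object","properties":{"moves":{"type":"array","items":{"type":"object","properties":{"jaw":{"type":"number"},"tx":{"type":"number"},"ty":{"type":"number"},"tz":{"type":"number"},"ax":{"type":"number"},"ay":{"type":"number"},"az":{"type":"number"}}}},"grip_force":{"type":"number"}},"required":["moves"]}

```bash
mkdir -p pics; cat > h.py <<'E'
from rig import *
import numpy as np, cv2
from scipy.spatial.transform import Rotation as R
np.set_printoptions(precision=1,suppress=True)
def rot(q): return R.from_quat([q[1],q[2],q[3],q[0]])
def shot(n,f):
    c=read_camera(n); cv2.imwrite('pics/'+f,cv2.cvtColor(c['frame'],cv2.COLOR_RGB2BGR)); return c
def proj(c,P):
    p=rot(c['attitude']).inv().apply(np.atleast_2d(P)-np.array(c['position']))
    s=np.c_[p[:,0]/-p[:,2],-p[:,1]/-p[:,2]]; s=s*(1+c['k1']*(s**2).sum(1))[:,None]
    return s@np.array(c['mtx'])[:2,:2].T+np.array(c['mtx'])[:2,2]
def onz(c,uv,z=None,n=None,d=None):
    """pixel -> world point on plane z or n.p=d"""
    K=np.array(c['mtx']); k=c['k1']
    s=cv2.undistortPoints(np.array(uv,float).reshape(-1,1,2),K,np.array([k,0,0,0.]))[:,0] if False else None
    u=(np.atleast_2d(uv)-K[:2,2])/[K[0,0],K[1,1]]; s=u.copy()
    for _ in range(20): s=u/(1+k*(s**2).sum(1))[:,None]
    r=rot(c['attitude']).apply(np.c_[s[:,0],-s[:,1],-np.ones(len(s))]); o=np.array(c['position'])
    if n is None: n=np.array([0,0,1.]); d=z
    return o+r*((d-o@n)/(r@n))[:,None]
E
cat > a.py <<'E'
from h import *
import pickle
C={}
for n in ('side','top'):
    C[n]=shot(n,n+'0.png')
    for l in ['top_tray','lower_tray','plate_center','knob_grip','knob_pointer','marker_tip','power_tip','case','spool','driver','flux','mug']:
        for r in pinpoint(l,n)[:3]:
            print(n,l,round(r['p'],2),np.array(r['xyz']),proj(C[n],r['xyz'])[0])
pickle.dump(C,open('C.pkl','wb'))
for n in C: print(n,C[n]['position'],C[n]['attitude'],C[n]['mtx'],C[n]['k1'])
print(observe()['eef_rot'])
E
python3 a.py
```

```text
side top_tray 0.94 [854.2  24.9   2.7] [203.2 222.7]
side top_tray 0.87 [440.8 275.7  28.5] [257.6 315. ]
side top_tray 0.85 [269.6 213.6  -2. ] [328.7 335.4]
side lower_tray 0.83 [440.  269.4  -0.6] [259.9 321.3]
side lower_tray 0.52 [ 569.6 -119.6  121.7] [297.5 197.4]
side plate_center 0.82 [ 618.4 -271.3   79. ] [308.7 183.8]
side knob_grip 0.69 [ 568.5 -122.3  125.5] [298.2 196.1]
side knob_pointer 0.63 [ 585.  -156.8   88.6] [299.5 199.4]
side power_tip 0.48 [541.4   9.1 135.2] [282.1 216.6]
side case 0.7 [623.3 311.9  -3.6] [196.  303.8]
side spool 0.8 [ 613.3 -496.4    3.1] [338.9 175.8]
side driver 0.82 [509.3 474.1   1.2] [184.9 363.9]
side driver 0.5 [773.8 174.1  -4.4] [190.4 256.8]
side mug 0.71 [760.6 286.9   1.6] [166.7 278.1]
side mug 0.32 [774.3 175.2  -0. ] [189.8 255.9]
top top_tray 0.94 [275.6 212.2  -1.8] [211.4 292. ]
top top_tray 0.79 [441.6 277.6  30.9] [194.2 242. ]
top lower_tray 0.65 [442.1 275.4   3.4] [196.1 243. ]
top lower_tray 0.44 [759.  289.6   0.6] [198.8 155.9]
top knob_grip 0.64 [442.8 276.6  32.5] [194.4 241.6]
top knob_grip 0.56 [ 574.3 -118.5  118.6] [312.3 203.1]
top knob_pointer 0.57 [ 585.8 -152.3   86.3] [322.  202.2]
top power_tip 0.46 [541.1  11.1 135.5] [272.5 210.4]
top case 0.73 [628.  311.5  -2.8] [190.1 191.1]
top case 0.68 [ 589.5 -155.9   87.4] [323.1 201.1]
top spool 0.54 [ 604.7 -495.5    0.8] [416.6 206. ]
top driver 0.57 [511.8 474.9   0.9] [142.2 221.1]
top flux 0.56 [773.2 175.8   0.5] [230.4 153.2]
top mug 0.61 [758.8 286.2   3.1] [199.6 155.8]
top mug 0.25 [509.8 475.1   0.9] [142.1 221.6]
side [-45.7 864.9 864.5] [-0.3 -0.1  0.4  0.8] [[439.2   0.  282.5]
 [  0.  439.2 210.9]
 [  0.    0.    1. ]] -0.1063932197303573
top [ 191.7  -37.5 1840.4] [ 0.7  0.1 -0.1 -0.7] [[535.7   0.  279.8]
 [  0.  535.7 207. ]
 [  0.    0.    1. ]] -0.18984310435476337
[-0.   1.   0.1 -0. ]
```

```bash
python3 - <<'E'
import cv2
a=cv2.imread('pics/side0.png');b=cv2.imread('pics/top0.png')
cv2.imwrite('pics/s0c.png',cv2.resize(a[130:410,130:450],(685,600),interpolation=cv2.INTER_CUBIC))
cv2.imwrite('pics/t0c.png',cv2.resize(b[130:320,125:445],(800,475),interpolation=cv2.INTER_CUBIC))
E
```

```text
(no output)
```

View pics/s0c.png

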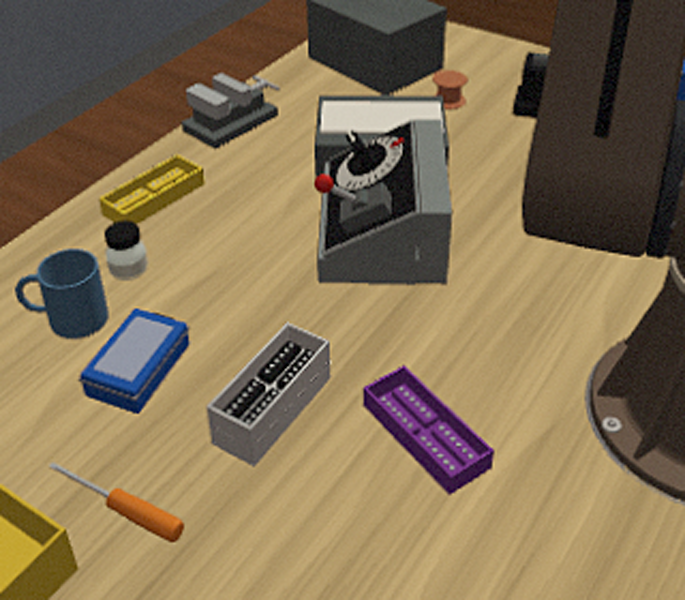

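View pics/t0c.png

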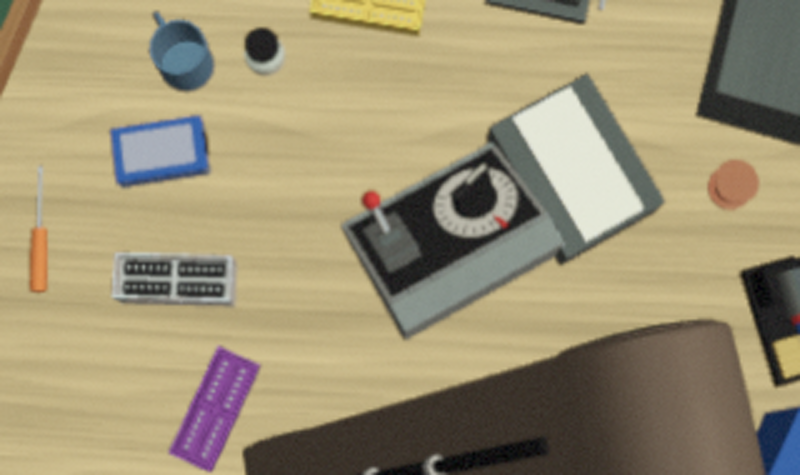

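The grey stack with black pickups at side (257,315) and top (194,242) is the one meant. The look-alikes are a purple tray at side (329,335) and a yellow one at (203,223), both excluded by colour. The panel faces away from the robot. The pointer points down-slope and towards the plate, and the red marker sits at about top (326,219). Next I'll fit the plate, trays and panel.

```bash
cat > b.py <<'E'
from h import *
import pickle
C=pickle.load(open('C.pkl','rb'))
c=C['top']; f=c['frame'].astype(int); hsv=cv2.cvtColor(c['frame'],cv2.COLOR_RGB2HSV)
def blob(m,near):
    n,l,s,ce=cv2.connectedComponentsWithStats(m.astype(np.uint8)); 
    i=1+np.argmin([np.hypot(*(ce[i]-near))+(999 if s[i,4]<8 else 0) for i in range(1,n)]); 
    return l==i
def fit(m,z,cc):
    ys,xs=np.nonzero(m); P=onz(cc,np.c_[xs,ys],z)[:,:2]
    r=cv2.minAreaRect(P.astype(np.float32)); return r
white=(f.min(2)>175)&(f.max(2)-f.min(2)<35)
m=blob(white,(356,197)); print('plate',fit(m,81,c),m.sum())
cs=C['side'];fs=cs['frame'].astype(int)
ms=blob((fs.min(2)>170)&(fs.max(2)-fs.min(2)<40),(303,184)); print('plate side',fit(ms,81,cs),ms.sum())
# stack: low saturation region near
sat=hsv[...,1]
g=(sat<45); g[:, :160]=0; g[:,225:]=0; g[:225]=0; g[255:]=0
m=blob(cv2.morphologyEx(g.astype(np.uint8),cv2.MORPH_CLOSE,np.ones((5,5))),(194,240)); print('tray',fit(m,68,c),m.sum())
red=lambda F:(F[...,0]>120)&(F[...,1]<80)&(F[...,2]<80)
for n,ls in (('top',[(326,219),(272,210)]),('side',[(316,197),(281,216)])):
    for p in ls:
        b=blob(red(C[n]['frame'].astype(int)),p); ys,xs=np.nonzero(b); print(n,'red',xs.mean(),ys.mean(),len(xs), onz(C[n],[xs.mean(),ys.mean()],100))
E
python3 b.py
```

```text
plate ((617.4575805664062, -267.1513366699219), (195.9683837890625, 91.98908233642578), 31.488374710083008) 1513
plate side ((616.7726440429688, -261.4476318359375), (195.22610473632812, 100.33881378173828), 29.351762771606445) 634
tray ((439.7876892089844, 272.48126220703125), (67.92821502685547, 164.42849731445312), 2.4582197666168213) 978
top red 272.7096774193548 209.80645161290323 31 [[550.6  11.4 100. ]]
top red 272.7096774193548 209.80645161290323 31 [[550.6  11.4 100. ]]
side red 281.0 213.08333333333334 24 [[583.2 -46.1 100. ]]
side red 281.0 213.08333333333334 24 [[583.2 -46.1 100. ]]
```

```bash
cat >> h.py <<'E'
def down(yaw_y_deg):
    """tool pointing down, tool y at given world yaw"""
    a=np.radians(yaw_y_deg); y=np.array([np.cos(a),np.sin(a),0]); z=np.array([0,0,-1.]); x=np.cross(y,z)
    return R.from_matrix(np.c_[x,y,z])
def plan(P0,R0,wps):
    """wps: list of (pos,Rot,nrows); prints rows with rounded numbers, simulating"""
    P=np.array(P0,float); Q=R0; k=0
    for pos,Rt,n in wps:
        for i in range(n):
            m=n-i
            t=np.round(Q.inv().apply((np.array(pos)-P)/m)/10,2); a=np.round((Q.inv()*Rt).as_rotvec(degrees=True)/m,2)
            P=P+Q.apply(t*10); Q=Q*R.from_rotvec(a,degrees=True); k+=1
            print(k,'t',t,round(np.linalg.norm(t),2),'a',a,'->',P)
    return P,Q
def here():
    s=observe(); return np.array(s['eef_pos']),rot(s['eef_rot']),s
E
cat > c.py <<'E'
from h import *
P,Q,s=here(); print(Q.as_matrix()); y=Q.as_matrix()[:,1]; print('tool y yaw',np.degrees(np.arctan2(y[1],y[0])))
import pickle
C=pickle.load(open('C.pkl','rb'))
plan(P,Q,[((470,-380,300),down(27.8),9),((590,-60,300),down(27.8+0),7),((441,275,160),down(2.5),8)])
E
python3 c.py
```

```text
[[ 1.   0.3 -0. ]
 [ 0.3 -1.   0. ]
 [-0.  -0.  -1. ]]
tool y yaw -74.14118196070324
1 t [ 3.9 -1.7 -0.5] 4.27 a [ -0.   -0.  -11.3] -> [ 210.1 -598.   258.5]
2 t [ 4.1 -0.9 -0.5] 4.27 a [ -0.   -0.  -11.3] -> [ 242.6 -570.8  263.7]
3 t [ 4.2 -0.1 -0.5] 4.27 a [ -0.   -0.  -11.3] -> [ 275.1 -543.5  268.9]
4 t [ 4.2  0.7 -0.5] 4.28 a [ -0.   -0.  -11.3] -> [ 307.6 -516.3  274.1]
5 t [ 4.   1.5 -0.5] 4.27 a [ -0.   -0.  -11.3] -> [ 340.1 -489.1  279.3]
6 t [ 3.6  2.3 -0.5] 4.28 a [ -0.   -0.  -11.3] -> [ 372.6 -461.8  284.5]
7 t [ 3.1  2.9 -0.5] 4.28 a [ -0.   -0.  -11.3] -> [ 405.1 -434.5  289.7]
8 t [ 2.4  3.5 -0.5] 4.27 a [ -0.   -0.  -11.3] -> [ 437.6 -407.3  294.8]
9 t [ 1.7  3.9 -0.5] 4.27 a [ -0.   -0.  -11.3] -> [ 470. -380.  300.]
10 t [3.2 3.6 0. ] 4.88 a [-0. -0. -0.] -> [ 487.1 -334.3  300. ]
11 t [3.2 3.6 0. ] 4.88 a [-0. -0. -0.] -> [ 504.3 -288.6  300. ]
12 t [3.2 3.6 0. ] 4.89 a [-0. -0. -0.] -> [ 521.4 -242.8  300. ]
13 t [3.2 3.6 0. ] 4.88 a [-0. -0. -0.] -> [ 538.6 -197.2  300. ]
14 t [3.2 3.6 0. ] 4.89 a [-0. -0. -0.] -> [ 555.8 -151.4  300. ]
15 t [3.2 3.6 0. ] 4.88 a [-0. -0. -0.] -> [ 572.9 -105.7  300. ]
16 t [3.2 3.6 0. ] 4.88 a [-0. -0. -0.] -> [590. -60. 300.]
17 t [4.6 0.3 1.8] 4.9 a [-0.  -0.   3.2] -> [571.4 -18.1 282.5]
18 t [4.6 0.1 1.8] 4.9 a [-0.  -0.   3.2] -> [552.8  23.7 265. ]
19 t [ 4.6 -0.2  1.8] 4.91 a [-0.  -0.   3.2] -> [534.1  65.6 247.5]
20 t [ 4.6 -0.5  1.8] 4.9 a [-0.  -0.   3.2] -> [515.5 107.5 230. ]
21 t [ 4.5 -0.7  1.8] 4.91 a [-0.  -0.   3.2] -> [496.9 149.4 212.5]
22 t [ 4.5 -0.9  1.8] 4.9 a [-0.  -0.   3.2] -> [478.3 191.2 195. ]
23 t [ 4.4 -1.2  1.8] 4.9 a [-0.  -0.   3.2] -> [459.7 233.1 177.5]
24 t [ 4.4 -1.4  1.8] 4.91 a [-0.  -0.   3.2] -> [441. 275. 160.]
```

```bash
python3 - <<'E'
from h import *
P,Q,s=here()
plan(P,Q,[((470,-380,300),down(-45),9),((590,-60,300),down(-23),7),((441,275,180),down(2.5),9)])
E
```

```text
1 t [ 3.9 -1.7 -0.5] 4.27 a [-0.  -0.  -3.2] -> [ 210.1 -598.   258.5]
2 t [ 4.  -1.5 -0.5] 4.27 a [-0.  -0.  -3.2] -> [ 242.6 -570.8  263.7]
3 t [ 4.  -1.3 -0.5] 4.27 a [-0.  -0.  -3.2] -> [ 275.1 -543.5  268.9]
4 t [ 4.1 -1.1 -0.5] 4.28 a [-0.  -0.  -3.2] -> [ 307.6 -516.2  274.1]
5 t [ 4.2 -0.8 -0.5] 4.27 a [-0.  -0.  -3.2] -> [ 340.1 -489.   279.3]
6 t [ 4.2 -0.6 -0.5] 4.27 a [-0.  -0.  -3.2] -> [ 372.6 -461.8  284.5]
7 t [ 4.2 -0.3 -0.5] 4.27 a [-0.  -0.  -3.2] -> [ 405.  -434.5  289.7]
8 t [ 4.2 -0.1 -0.5] 4.27 a [-0.  -0.  -3.2] -> [ 437.5 -407.2  294.8]
9 t [ 4.2  0.1 -0.5] 4.27 a [-0.  -0.  -3.2] -> [ 470. -380.  300.]
10 t [ 4.4 -2.   0. ] 4.88 a [-0.  -0.  -3.1] -> [ 487.1 -334.3  300. ]
11 t [ 4.5 -1.8  0. ] 4.88 a [-0.  -0.  -3.1] -> [ 504.3 -288.6  300. ]
12 t [ 4.6 -1.5  0. ] 4.88 a [-0.  -0.  -3.1] -> [ 521.5 -242.9  300. ]
13 t [ 4.7 -1.3  0. ] 4.89 a [-0.  -0.  -3.1] -> [ 538.6 -197.1  300. ]
14 t [ 4.8 -1.   0. ] 4.88 a [-0.  -0.  -3.1] -> [ 555.8 -151.4  300. ]
15 t [ 4.8 -0.7  0. ] 4.88 a [-0.  -0.  -3.1] -> [ 572.9 -105.7  300. ]
16 t [ 4.9 -0.5  0. ] 4.88 a [-0.  -0.  -3.1] -> [590. -60. 300.]
17 t [ 2.8 -3.   1.3] 4.29 a [-0.  -0.  -2.8] -> [573.4 -22.8 286.7]
18 t [ 2.9 -2.8  1.3] 4.28 a [-0.  -0.  -2.8] -> [556.9  14.4 273.4]
19 t [ 3.1 -2.7  1.3] 4.29 a [-0.  -0.  -2.8] -> [540.3  51.7 260.1]
20 t [ 3.2 -2.5  1.3] 4.29 a [-0.  -0.  -2.8] -> [523.8  88.9 246.7]
21 t [ 3.3 -2.4  1.3] 4.28 a [-0.  -0.  -2.8] -> [507.3 126.1 233.4]
22 t [ 3.4 -2.2  1.3] 4.29 a [-0.  -0.  -2.8] -> [490.7 163.3 220. ]
23 t [ 3.5 -2.   1.3] 4.29 a [-0.  -0.  -2.8] -> [474.1 200.5 206.7]
24 t [ 3.6 -1.9  1.3] 4.29 a [-0.  -0.  -2.8] -> [457.5 237.8 193.3]
25 t [ 3.7 -1.7  1.3] 4.28 a [-0.  -0.  -2.8] -> [441. 275. 180.]
```

>>> move_arm([
  {"tx": 3.9, "ty": -1.7, "tz": -0.5, "az": -3.2, "jaw": 1},
  {"tx": 4.0, "ty": -1.5, "tz": -0.5, "az": -3.2},
  {"tx": 4.0, "ty": -1.3, "tz": -0.5, "az": -3.2},
  {"tx": 4.1, "ty": -1.1, "tz": -0.5, "az": -3.2},
  {"tx": 4.2, "ty": -0.8, "tz": -0.5, "az": -3.2},
], grip_force=50)

```text
invalid input
```

>>> move_arm([
  {"tx": 4.2, "ty": -0.6, "tz": -0.5, "az": -3.2},
  {"tx": 4.2, "ty": -0.3, "tz": -0.5, "az": -3.2},
  {"tx": 4.2, "ty": -0.1, "tz": -0.5, "az": -3.2},
  {"tx": 4.2, "ty": 0.1, "tz": -0.5, "az": -3.2},
  {"tx": 4.4, "ty": -2.0, "az": -3.1},
])

```text
invalid input
```

>>> move_arm([
  {"tx": 4.5, "ty": -1.8, "az": -3.1},
  {"tx": 4.6, "ty": -1.5, "az": -3.1},
  {"tx": 4.7, "ty": -1.3, "az": -3.1},
  {"tx": 4.8, "ty": -1.0, "az": -3.1},
  {"tx": 4.8, "ty": -0.7, "az": -3.1},
])

```text
invalid input
```

>>> move_arm([
  {"tx": 4.9, "ty": -0.5, "az": -3.1},
  {"tx": 2.8, "ty": -3.0, "tz": 1.3, "az": -2.8},
  {"tx": 2.9, "ty": -2.8, "tz": 1.3, "az": -2.8},
  {"tx": 3.1, "ty": -2.7, "tz": 1.3, "az": -2.8},
  {"tx": 3.2, "ty": -2.5, "tz": 1.3, "az": -2.8},
])

```text
invalid input
```

>>> move_arm([
  {"tx": 3.3, "ty": -2.4, "tz": 1.3, "az": -2.8},
  {"tx": 3.4, "ty": -2.2, "tz": 1.3, "az": -2.8},
  {"tx": 3.5, "ty": -2.0, "tz": 1.3, "az": -2.8},
  {"tx": 3.6, "ty": -1.9, "tz": 1.3, "az": -2.8},
  {"tx": 3.7, "ty": -1.7, "tz": 1.3, "az": -2.8},
])

```text
invalid input
```

>>> move_arm([
  {"tx": 3.9, "ty": -1.7, "tz": -0.5, "ax": 0, "ay": 0, "az": -3.2, "jaw": 1},
  {"tx": 4.0, "ty": -1.5, "tz": -0.5, "ax": 0, "ay": 0, "az": -3.2, "jaw": 1},
  {"tx": 4.0, "ty": -1.3, "tz": -0.5, "ax": 0, "ay": 0, "az": -3.2, "jaw": 1},
  {"tx": 4.1, "ty": -1.1, "tz": -0.5, "ax": 0, "ay": 0, "az": -3.2, "jaw": 1},
  {"tx": 4.2, "ty": -0.8, "tz": -0.5, "ax": 0, "ay": 0, "az": -3.2, "jaw": 1},
], grip_force=50)

```text
time_s: 1.8
eef_pos: [341.9, -487.9, 278.6]
eef_rot: [0.0, 0.961, 0.275, 0.0]
force: [0.1, -0.3, 0.1]
gripper_width: 85.5
gripper_force: 0.0
```

>>> move_arm([
  {"tx": 4.2, "ty": -0.6, "tz": -0.5, "ax": 0, "ay": 0, "az": -3.2, "jaw": 1},
  {"tx": 4.2, "ty": -0.3, "tz": -0.5, "ax": 0, "ay": 0, "az": -3.2, "jaw": 1},
  {"tx": 4.2, "ty": -0.1, "tz": -0.5, "ax": 0, "ay": 0, "az": -3.2, "jaw": 1},
  {"tx": 4.2, "ty": 0.1, "tz": -0.5, "ax": 0, "ay": 0, "az": -3.2, "jaw": 1},
  {"tx": 4.4, "ty": -2.0, "tz": 0, "ax": 0, "ay": 0, "az": -3.1, "jaw": 1},
])

```text
time_s: 2.3
eef_pos: [490.3, -336.3, 298.9]
eef_rot: [0.001, 0.914, 0.406, 0.001]
force: [0.5, 0.0, -1.2]
gripper_width: 85.4
gripper_force: 0.0
```

>>> move_arm([
  {"tx": 4.5, "ty": -1.8, "tz": 0, "ax": 0, "ay": 0, "az": -3.1, "jaw": 1},
  {"tx": 4.6, "ty": -1.5, "tz": 0, "ax": 0, "ay": 0, "az": -3.1, "jaw": 1},
  {"tx": 4.7, "ty": -1.3, "tz": 0, "ax": 0, "ay": 0, "az": -3.1, "jaw": 1},
  {"tx": 4.8, "ty": -1.0, "tz": 0, "ax": 0, "ay": 0, "az": -3.1, "jaw": 1},
  {"tx": 4.8, "ty": -0.7, "tz": 0, "ax": 0, "ay": 0, "az": -3.1, "jaw": 1},
])

```text
time_s: 2.8
eef_pos: [575.2, -107.2, 298.5]
eef_rot: [0.0, 0.851, 0.525, 0.0]
force: [1.1, -0.0, -0.1]
gripper_width: 85.2
gripper_force: 0.0
```

>>> move_arm([
  {"tx": 4.9, "ty": -0.5, "tz": 0, "ax": 0, "ay": 0, "az": -3.1, "jaw": 1},
  {"tx": 2.8, "ty": -3.0, "tz": 1.3, "ax": 0, "ay": 0, "az": -2.8, "jaw": 1},
  {"tx": 2.9, "ty": -2.8, "tz": 1.3, "ax": 0, "ay": 0, "az": -2.8, "jaw": 1},
  {"tx": 3.1, "ty": -2.7, "tz": 1.3, "ax": 0, "ay": 0, "az": -2.8, "jaw": 1},
  {"tx": 3.2, "ty": -2.5, "tz": 1.3, "ax": 0, "ay": 0, "az": -2.8, "jaw": 1},
])

```text
time_s: 3.3
eef_pos: [527.6, 88.3, 246.0]
eef_rot: [0.0, 0.779, 0.627, 0.0]
force: [1.0, 0.7, 0.5]
gripper_width: 85.5
gripper_force: 0.0
```

>>> move_arm([
  {"tx": 3.3, "ty": -2.4, "tz": 1.3, "ax": 0, "ay": 0, "az": -2.8, "jaw": 1},
  {"tx": 3.4, "ty": -2.2, "tz": 1.3, "ax": 0, "ay": 0, "az": -2.8, "jaw": 1},
  {"tx": 3.5, "ty": -2.0, "tz": 1.3, "ax": 0, "ay": 0, "az": -2.8, "jaw": 1},
  {"tx": 3.6, "ty": -1.9, "tz": 1.3, "ax": 0, "ay": 0, "az": -2.8, "jaw": 1},
  {"tx": 3.7, "ty": -1.7, "tz": 1.3, "ax": 0, "ay": 0, "az": -2.8, "jaw": 1},
])

```text
time_s: 3.8
eef_pos: [447.0, 274.6, 181.0]
eef_rot: [0.0, 0.697, 0.717, 0.0]
force: [-0.2, -0.5, 0.7]
gripper_width: 85.4
gripper_force: 0.0
```

```bash
python3 - <<'E'
from h import *
P,Q,s=here(); print(P,s['q'])
c=shot('wrist','w1.png')
for l in ['top_tray','lower_tray']:
    for r in pinpoint(l,'wrist')[:2]: print(l,r['p'],np.array(r['xyz']),proj(c,r['xyz']))
hsv=cv2.cvtColor(c['frame'],cv2.COLOR_RGB2HSV)
z=P[2]
def edge(yaw=2.5,o=(441,275)):
    pass
# outline of the upper rim expected at the estimate
a=np.radians(92.5); X=np.array([np.cos(a),np.sin(a),0]);Y=np.array([-np.sin(a),np.cos(a),0])
q=[np.array([441,275,68])+sx*80*X+sy*31*Y for sx,sy in((1,1),(1,-1),(-1,-1),(-1,1))]
im=cv2.cvtColor(c['frame'],cv2.COLOR_RGB2BGR).copy()
cv2.polylines(im,[proj(c,np.array(q)).astype(np.int32)],True,(0,0,255),1)
cv2.imwrite('pics/w1o.png',im)
E
```

```text
[447.  274.6 181. ] [ 0.5  0.4  2.  -0.   0.8  0.5]
top_tray 0.83 [270.5 209.1   3.9] [[ 85.5 261.8]]
top_tray 0.62 [447.4 273.3  29.6] [[278.8 207.6]]
```

View pics/w1o.png

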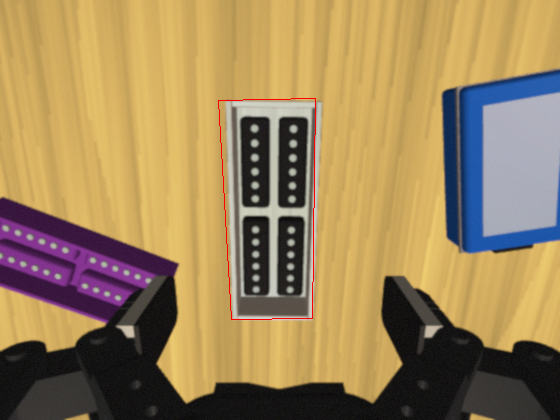

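The wrist view shows the grey tray with black pickups between the fingers. Its rim corners are at about (229,102), (321,102), (313,318) and (237,318), about 2 mm off the tool's centre. The purple tray is clearly separate on the left, so I can descend.

>>> move_arm([
  {"tx": 0, "ty": -0.2, "tz": 3.5, "ax": 0, "ay": 0, "az": 0.2, "jaw": 1},
  {"tx": 0, "ty": 0, "tz": 3.5, "ax": 0, "ay": 0, "az": 0, "jaw": 1},
  {"tx": 0, "ty": 0, "tz": 3.0, "ax": 0, "ay": 0, "az": 0, "jaw": 1},
  {"tx": 0, "ty": 0, "tz": 1.5, "ax": 0, "ay": 0, "az": 0, "jaw": 1},
  {"tx": 0, "ty": 0, "tz": 0.8, "ax": 0, "ay": 0, "az": 0, "jaw": 1},
])

```text
time_s: 4.45
eef_pos: [445.9, 272.1, 57.2]
eef_rot: [-0.0, 0.699, 0.715, -0.001]
force: [0.7, 0.6, 0.5]
gripper_width: 85.4
gripper_force: 0.0
```

>>> move_arm([
  {"tx": 0, "ty": 0, "tz": 0, "ax": 0, "ay": 0, "az": 0, "jaw": 0},
  {"tx": 0, "ty": 0, "tz": 0, "ax": 0, "ay": 0, "az": 0, "jaw": 0},
  {"tx": 0, "ty": 0, "tz": 0, "ax": 0, "ay": 0, "az": 0, "jaw": 0},
  {"tx": 0, "ty": 0, "tz": 0, "ax": 0, "ay": 0, "az": 0, "jaw": 0},
  {"tx": 0, "ty": 0, "tz": 0, "ax": 0, "ay": 0, "az": 0, "jaw": 0},
], grip_force=50)

```text
time_s: 4.95
eef_pos: [446.2, 273.2, 59.1]
eef_rot: [0.0, 0.699, 0.715, 0.0]
force: [-1.0, -3.7, 9.1]
gripper_width: 61.0
gripper_force: 56.5
```

>>> move_arm([
  {"tx": 0, "ty": 0, "tz": -0.3, "ax": 0, "ay": 0, "az": 0, "jaw": 0},
  {"tx": 0, "ty": 0, "tz": -0.6, "ax": 0, "ay": 0, "az": 0, "jaw": 0},
  {"tx": 0, "ty": 0, "tz": -1.5, "ax": 0, "ay": 0, "az": 0, "jaw": 0},
  {"tx": 0, "ty": 0, "tz": -2.0, "ax": 0, "ay": 0, "az": 0, "jaw": 0},
  {"tx": 0, "ty": 0, "tz": -2.0, "ax": 0, "ay": 0, "az": 0, "jaw": 0},
])

```text
time_s: 5.45
eef_pos: [445.7, 273.2, 123.3]
eef_rot: [-0.0, 0.699, 0.715, -0.0]
force: [0.9, -0.4, -2.9]
gripper_width: 61.2
gripper_force: 55.3
```

```bash
python3 - <<'E'
from h import *
P,Q,s=here(); print(P,s['gripper_width'],s['force'],s['wrist_torque'])
c=shot('side','s2.png')
im=cv2.imread('pics/s2.png'); cv2.imwrite('pics/s2c.png',cv2.resize(im[210:410,170:400],(690,600)))
for l in ['top_tray','lower_tray']:
    for r in pinpoint(l,'side')[:3]: print(l,r['p'],np.array(r['xyz']),proj(c,r['xyz']))
# plate target: centre (617.5,-268), tool y yaw -58.5; keep tcp/tray offset: tray centre ~ (445,275) 
plan(P,Q,[((470,250,230),down(-2),2),((560,-10,250),down(-30),7),((617,-268,250),down(-58.5),6),((617,-268,150),down(-58.5),3)])
E
```

```text
[445.7 273.2 123.3] 61.18333319824395 [ 0.9 -0.4 -2.9] [ 0.  -0.1  0. ]
top_tray 0.88 [445.9 273.7  92.1] [[255.  295.8]]
top_tray 0.81 [855.7  26.9   0.3] [[202.6 223.4]]
top_tray 0.78 [267.9 212.8  -0.2] [[329.5 335. ]]
lower_tray 0.62 [443.8 271.   -0.5] [[258.3 321.1]]
1 t [-1.2  1.2 -5.3] 5.59 a [-0.  -0.   1.7] -> [457.9 261.5 176.6]
2 t [-1.1  1.2 -5.3] 5.59 a [-0.  -0.   1.7] -> [470. 250. 230.]
3 t [-3.7  1.4 -0.3] 3.95 a [-0.  0.  4.] -> [482.9 212.8 232.9]
4 t [-3.6  1.7 -0.3] 3.94 a [-0.  0.  4.] -> [495.8 175.7 235.7]
5 t [-3.4  1.9 -0.3] 3.94 a [-0.  0.  4.] -> [508.6 138.6 238.6]
6 t [-3.3  2.1 -0.3] 3.93 a [-0.  0.  4.] -> [521.4 101.5 241.4]
7 t [-3.1  2.4 -0.3] 3.94 a [-0.  0.  4.] -> [534.3  64.3 244.3]
8 t [-3.   2.6 -0.3] 3.94 a [-0.  0.  4.] -> [547.1  27.2 247.1]
9 t [-2.8  2.8 -0.3] 3.94 a [-0.  0.  4.] -> [560. -10. 250.]
10 t [-3.2  3.   0. ] 4.4 a [-0.   0.   4.8] -> [569.5 -53.  250. ]
11 t [-3.   3.2  0. ] 4.4 a [-0.   0.   4.8] -> [579.  -95.9 250. ]
12 t [-2.7  3.5  0. ] 4.41 a [-0.   0.   4.8] -> [ 588.5 -139.   250. ]
13 t [-2.4  3.7  0. ] 4.4 a [-0.   0.   4.8] -> [ 597.9 -182.   250. ]
14 t [-2.1  3.9  0. ] 4.4 a [-0.   0.   4.8] -> [ 607.5 -225.   250. ]
15 t [-1.8  4.   0. ] 4.41 a [-0.   0.   4.8] -> [ 617. -268.  250.]
16 t [0.  0.  3.3] 3.33 a [-0.  0.  0.] -> [ 617.  -268.   216.7]
17 t [0.  0.  3.3] 3.34 a [-0.  0.  0.] -> [ 617.  -268.   183.3]
18 t [0.  0.  3.3] 3.33 a [-0.  0.  0.] -> [ 617. -268.  150.]
```

View pics/s2c.png

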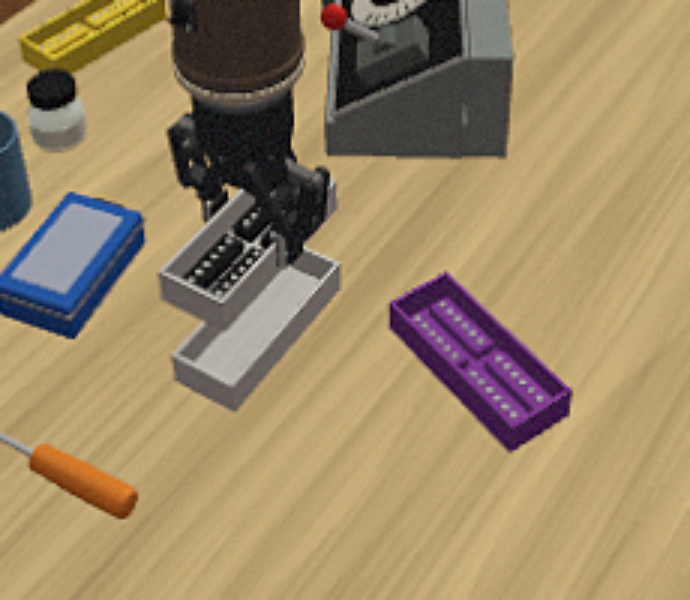

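The top tray is in the hand and level, and the lower tray stays on the bench at about crop (255,330). Carrying it over now.

>>> move_arm([
  {"tx": -0.5, "ty": 0.5, "tz": -4.5, "ax": 0, "ay": 0, "az": 1.7, "jaw": 0},
  {"tx": -1.2, "ty": 1.2, "tz": -4.5, "ax": 0, "ay": 0, "az": 1.7, "jaw": 0},
  {"tx": -3.7, "ty": 1.4, "tz": -1.5, "ax": 0, "ay": 0, "az": 4, "jaw": 0},
  {"tx": -3.6, "ty": 1.7, "tz": -1, "ax": 0, "ay": 0, "az": 4, "jaw": 0},
  {"tx": -3.4, "ty": 1.9, "tz": -0.8, "ax": 0, "ay": 0, "az": 4, "jaw": 0},
])

```text
time_s: 6.1
eef_pos: [501.6, 143.1, 245.4]
eef_rot: [0.0, 0.789, 0.615, 0.0]
force: [0.6, 0.3, -4.2]
gripper_width: 61.2
gripper_force: 58.2
```

>>> move_arm([
  {"tx": -3.3, "ty": 2.1, "tz": -0.3, "ax": 0, "ay": 0, "az": 4, "jaw": 0},
  {"tx": -3.1, "ty": 2.4, "tz": 0, "ax": 0, "ay": 0, "az": 4, "jaw": 0},
  {"tx": -3, "ty": 2.6, "tz": 0, "ax": 0, "ay": 0, "az": 4, "jaw": 0},
  {"tx": -2.8, "ty": 2.8, "tz": 0, "ax": 0, "ay": 0, "az": 4, "jaw": 0},
  {"tx": -3.2, "ty": 3, "tz": 0, "ax": 0, "ay": 0, "az": 4.8, "jaw": 0},
])

```text
time_s: 6.6
eef_pos: [562.9, -48.7, 247.3]
eef_rot: [-0.0, 0.887, 0.462, -0.0]
force: [0.7, 0.1, -4.0]
gripper_width: 61.1
gripper_force: 58.2
```

>>> move_arm([
  {"tx": -3, "ty": 3.2, "tz": 0, "ax": 0, "ay": 0, "az": 4.8, "jaw": 0},
  {"tx": -2.7, "ty": 3.5, "tz": 0, "ax": 0, "ay": 0, "az": 4.8, "jaw": 0},
  {"tx": -2.4, "ty": 3.7, "tz": 0, "ax": 0, "ay": 0, "az": 4.8, "jaw": 0},
  {"tx": -2.1, "ty": 3.9, "tz": 0, "ax": 0, "ay": 0, "az": 4.8, "jaw": 0},
  {"tx": -1.8, "ty": 4, "tz": 0, "ax": 0, "ay": 0, "az": 4.8, "jaw": 0},
])

```text
time_s: 7.1
eef_pos: [609.4, -264.4, 246.9]
eef_rot: [-0.001, 0.964, 0.267, -0.001]
force: [0.9, 0.1, -3.0]
gripper_width: 60.8
gripper_force: 58.2
```

```bash
python3 - <<'E'
from h import *
P,Q,s=here(); print(P,s['gripper_width'],s['q'],s['force'])
plan(P,Q,[((617.5,-268,150),down(-58.5),4)])
for r in pinpoint('top_tray','side')[:2]: print(np.array(r['xyz']))
c=shot('side','s3.png')
for r in pinpoint('top_tray','side')[:4]: print(r['p'],np.array(r['xyz']))
E
```

```text
[ 609.4 -264.4  246.9] 60.7931827418606 [-0.5  0.5  1.6  0.   1.1  0.6] [ 0.9  0.1 -3. ]
1 t [0.1 0.2 2.4] 2.43 a [-0.   0.  -0.1] -> [ 611.4 -265.3  222.7]
2 t [0.1 0.2 2.4] 2.43 a [-0.   0.  -0.1] -> [ 613.4 -266.1  198.5]
3 t [0.1 0.2 2.4] 2.43 a [-0.   0.  -0.1] -> [ 615.5 -267.1  174.3]
4 t [0.1 0.2 2.4] 2.44 a [-0.   0.  -0.1] -> [ 617.5 -268.   150. ]
[445.9 273.7  92.1]
[855.7  26.9   0.3]
0.9 [856.4  28.4   1.4]
0.57 [269.9 211.8  -0.6]
0.56 [ 610.3 -267.1  218.5]
```

>>> move_arm([
  {"tx": 0.1, "ty": 0.2, "tz": 3, "ax": 0, "ay": 0, "az": -0.1, "jaw": 0},
  {"tx": 0.1, "ty": 0.2, "tz": 3, "ax": 0, "ay": 0, "az": -0.1, "jaw": 0},
  {"tx": 0.1, "ty": 0.2, "tz": 3, "ax": 0, "ay": 0, "az": -0.1, "jaw": 0},
  {"tx": 0.1, "ty": 0.2, "tz": 2, "ax": 0, "ay": 0, "az": -0.1, "jaw": 0},
  {"tx": 0, "ty": 0, "tz": 1, "ax": 0, "ay": 0, "az": 0, "jaw": 0},
])

```text
time_s: 7.75
eef_pos: [616.0, -266.0, 125.4]
eef_rot: [-0.001, 0.962, 0.273, -0.001]
force: [-0.9, -0.3, -2.3]
gripper_width: 61.1
gripper_force: 58.2
```

```bash
python3 - <<'E'
from h import *
P,Q,s=here(); print(P,s['gripper_width'],s['force'])
y=Q.as_matrix()[:,1]; print('yaw',np.degrees(np.arctan2(y[1],y[0])))
for n in('top','side'):
    c=shot(n,n+'4.png')
    for r in pinpoint('top_tray',n)[:4]: print(r['p'],np.array(r['xyz']))
im=cv2.imread('pics/top4.png')[155:250,300:420]; im2=cv2.imread('pics/side4.png')[150:230,260:360]
cv2.imwrite('pics/m4.png',np.hstack([cv2.resize(im,(480,380)),cv2.resize(im2,(320,380))]))
E
```

```text
[ 616.  -266.   125.4] 61.1474139227839 [-0.9 -0.3 -2.3]
yaw -58.366985514433
0.67 [854.2  29.8  -0.2]
0.91 [268.7 212.6   0.8]
0.86 [852.8  27.1   3.8]
0.68 [ 619.  -264.    98.9]
```

View pics/m4.png

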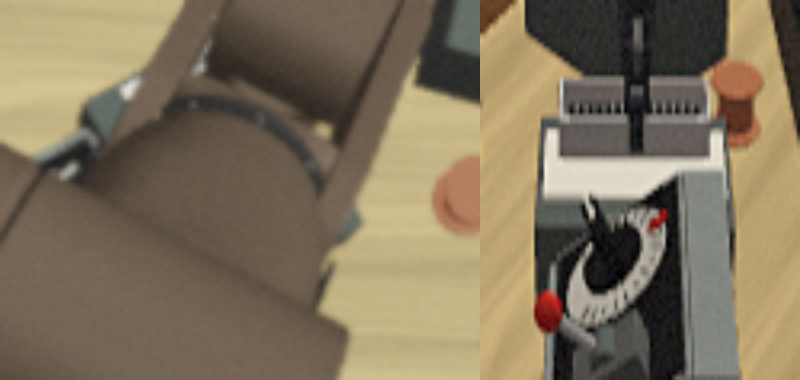

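The tray is centred and aligned over the white plate, about 17 mm above it: tray front edge at m4 (560–710,155), plate edge at (545–725,195). I'll lower it slowly until it touches.

>>> move_arm([
  {"tx": 0, "ty": 0, "tz": 0.6, "ax": 0, "ay": 0, "az": 0, "jaw": 0},
  {"tx": 0, "ty": 0, "tz": 0.5, "ax": 0, "ay": 0, "az": 0, "jaw": 0},
  {"tx": 0, "ty": 0, "tz": 0.3, "ax": 0, "ay": 0, "az": 0, "jaw": 0},
  {"tx": 0, "ty": 0, "tz": 0.2, "ax": 0, "ay": 0, "az": 0, "jaw": 0},
  {"tx": 0, "ty": 0, "tz": 0, "ax": 0, "ay": 0, "az": 0, "jaw": 0},
])

```text
time_s: 8.45
eef_pos: [617.0, -267.4, 112.0]
eef_rot: [-0.0, 0.962, 0.272, -0.0]
force: [-0.3, 0.0, -2.8]
gripper_width: 61.3
gripper_force: 58.2
```

>>> move_arm([
  {"tx": 0, "ty": 0, "tz": 0.15, "ax": 0, "ay": 0, "az": 0, "jaw": 0},
  {"tx": 0, "ty": 0, "tz": 0.15, "ax": 0, "ay": 0, "az": 0, "jaw": 0},
  {"tx": 0, "ty": 0, "tz": 0, "ax": 0, "ay": 0, "az": 0, "jaw": 0},
])

```text
time_s: 8.75
eef_pos: [617.1, -267.4, 109.1]
eef_rot: [-0.0, 0.962, 0.272, -0.0]
force: [0.2, 0.1, -4.2]
gripper_width: 61.1
gripper_force: 58.2
```

>>> move_arm([
  {"tx": 0, "ty": 0, "tz": 0.12, "ax": 0, "ay": 0, "az": 0, "jaw": 0},
  {"tx": 0, "ty": 0, "tz": 0.1, "ax": 0, "ay": 0, "az": 0, "jaw": 0},
  {"tx": 0, "ty": 0, "tz": 0, "ax": 0, "ay": 0, "az": 0, "jaw": 0},
])

```text
time_s: 9.05
eef_pos: [617.3, -267.5, 108.2]
eef_rot: [0.0, 0.962, 0.272, 0.0]
force: [-4.1, 1.9, 12.3]
gripper_width: 61.2
gripper_force: 60.0
```

>>> move_arm([
  {"tx": 0, "ty": 0, "tz": 0, "ax": 0, "ay": 0, "az": 0, "jaw": 1},
  {"tx": 0, "ty": 0, "tz": 0, "ax": 0, "ay": 0, "az": 0, "jaw": 1},
  {"tx": 0, "ty": 0, "tz": 0, "ax": 0, "ay": 0, "az": 0, "jaw": 1},
  {"tx": 0, "ty": 0, "tz": -0.5, "ax": 0, "ay": 0, "az": 0, "jaw": 1},
  {"tx": 0, "ty": 0, "tz": -2, "ax": 0, "ay": 0, "az": 0, "jaw": 1},
])

```text
time_s: 9.55
eef_pos: [616.1, -266.9, 130.7]
eef_rot: [-0.001, 0.962, 0.272, -0.001]
force: [-0.2, -0.0, -0.0]
gripper_width: 85.6
gripper_force: 0.0
```

>>> move_arm([
  {"tx": 0, "ty": 0, "tz": -4.5, "ax": 0, "ay": 0, "az": 0, "jaw": 1},
  {"tx": 0, "ty": 0, "tz": -4.5, "ax": 0, "ay": 0, "az": 0, "jaw": 1},
  {"tx": 0, "ty": 0, "tz": -4.5, "ax": 0, "ay": 0, "az": 0, "jaw": 1},
])

```text
time_s: 9.85
eef_pos: [616.9, -267.3, 269.1]
eef_rot: [-0.0, 0.962, 0.272, -0.0]
force: [1.0, 0.0, -1.2]
gripper_width: 85.2
gripper_force: 0.0
```

```bash
cat > d.py <<'E'
from h import *
P,Q,s=here(); print(P,s['gripper_width'],s['force'],s['q'])
c=read_camera('wrist')
for r in pinpoint('top_tray','wrist')[:2]: print('tray',r['p'],np.array(r['xyz']))
for n in ('side','wrist'):
    cc=read_camera(n)
    for l in ['knob_grip','knob_pointer','marker_tip','power_tip']:
        for r in pinpoint(l,n)[:1]: print(n,l,round(r['p'],2),np.array(r['xyz']))
# panel frame
a=np.radians(-148.7); xp=np.array([np.cos(a),np.sin(a),0]); zp=np.array([0,0,1.]); yp=np.cross(zp,xp)
n=np.cos(np.pi/6)*zp-.5*xp; u=np.cos(np.pi/6)*xp+.5*zp; rt=np.cross(u,n)
print('n',n,'u',u,'right',rt)
# tool pose at the knob: z=-n, y perpendicular to bar.  bar at knob angle th: dir = u cos(phi)+rt sin(phi), phi=th-135deg
g=np.array([571,-120,122.])
for nm in ['knob_pointer']:
    d=np.array([585.6,-154.5,87.5])-(g-28*n); print('pointer r',np.linalg.norm(d),'phi',np.degrees(np.arctan2(d@rt,d@u)),'off',d@n)
E
python3 d.py
```

```text
[ 616.9 -267.3  269.1] 85.2412677519338 [ 1.   0.  -1.2] [-0.5  0.5  1.5  0.   1.1  0.6]
tray 0.75 [ 622.1 -266.9   80.5]
tray 0.55 [ 608.4 -492.7    0.7]
side knob_grip 0.73 [ 571.3 -118.6  125.8]
side knob_pointer 0.65 [ 586.3 -154.    90.1]
side power_tip 0.63 [542.6   9.6 140.4]
wrist knob_grip 0.56 [ 571.7 -125.3  118.6]
wrist knob_pointer 0.72 [ 586.6 -151.9   89.4]
wrist marker_tip 0.52 [ 534.1 -151.5  110.5]
n [0.4 0.3 0.9] u [-0.7 -0.4  0.5] right [-0.5  0.9  0. ]
pointer r 39.39474873090514 phi -108.68088221509181 off -4.60203165051515
```

```bash
cat >> h.py <<'E'
A=np.radians(-148.7); XP=np.array([np.cos(A),np.sin(A),0]); YP=np.cross([0,0,1.],XP)
N=np.cos(np.pi/6)*np.array([0,0,1.])-.5*XP; U=np.cos(np.pi/6)*XP+.5*np.array([0,0,1.]); RT=np.cross(U,N)
def knobR(phi,sgn=-1):
    """tool z=-N, tool x = sgn * bar direction at phi (deg, clockwise from up)"""
    p=np.radians(phi); b=sgn*(U*np.cos(p)+RT*np.sin(p)); z=-N; return R.from_matrix(np.c_[b,np.cross(z,b),z])
E
python3 - <<'E'
from h import *
P,Q,s=here(); g=np.array([571,-121,122.])
T=knobR(-108); print(np.degrees((Q.inv()*T).as_rotvec()), T.as_matrix())
plan(P,Q,[(g+125*N,T,15)])
E
```

```text
[  28.1  -20.4 -104.9] [[-0.7  0.5 -0.4]
 [ 0.7  0.7 -0.3]
 [ 0.2 -0.5 -0.9]]
1 t [ 0.7 -1.   0.2] 1.22 a [ 1.9 -1.4 -7. ] -> [ 617.5 -255.4  263.8]
2 t [ 0.8 -0.9  0.2] 1.22 a [ 1.9 -1.4 -7. ] -> [ 618.  -243.5  261.5]
3 t [ 0.9 -0.8  0.3] 1.22 a [ 1.9 -1.4 -7. ] -> [ 618.5 -231.5  259.1]
4 t [ 1.  -0.7  0.3] 1.22 a [ 1.9 -1.4 -7. ] -> [ 619.  -219.6  256.7]
5 t [ 1.1 -0.5  0.3] 1.22 a [ 1.9 -1.4 -7. ] -> [ 619.5 -207.7  254.3]
6 t [ 1.1 -0.4  0.2] 1.22 a [ 1.9 -1.4 -7. ] -> [ 620.  -195.7  251.9]
7 t [ 1.2 -0.2  0.2] 1.21 a [ 1.9 -1.4 -7. ] -> [ 620.5 -183.8  249.5]
8 t [ 1.2 -0.1  0.2] 1.22 a [ 1.9 -1.4 -7. ] -> [ 621.  -171.9  247. ]
9 t [1.2 0.1 0.2] 1.22 a [ 1.9 -1.4 -7. ] -> [ 621.5 -160.   244.6]
10 t [1.2 0.2 0.1] 1.22 a [ 1.9 -1.4 -7. ] -> [ 621.9 -148.   242.3]
11 t [1.1 0.4 0.1] 1.21 a [ 1.9 -1.4 -7. ] -> [ 622.4 -136.2  239.8]
12 t [1.1 0.5 0.1] 1.21 a [ 1.9 -1.4 -7. ] -> [ 622.9 -124.3  237.4]
13 t [1.  0.6 0. ] 1.21 a [ 1.9 -1.4 -7. ] -> [ 623.4 -112.4  235. ]
14 t [ 0.9  0.8 -0. ] 1.22 a [ 1.9 -1.4 -7. ] -> [ 623.9 -100.4  232.6]
15 t [ 0.8  0.9 -0.1] 1.21 a [ 1.9 -1.4 -7. ] -> [624.4 -88.6 230.2]
```

>>> move_arm([
  {"tx": 0.7, "ty": -1, "tz": 0.2, "ax": 1.9, "ay": -1.4, "az": -7, "jaw": 1},
  {"tx": 0.8, "ty": -0.9, "tz": 0.2, "ax": 1.9, "ay": -1.4, "az": -7, "jaw": 1},
  {"tx": 0.9, "ty": -0.8, "tz": 0.3, "ax": 1.9, "ay": -1.4, "az": -7, "jaw": 1},
  {"tx": 1, "ty": -0.7, "tz": 0.3, "ax": 1.9, "ay": -1.4, "az": -7, "jaw": 1},
  {"tx": 1.1, "ty": -0.5, "tz": 0.3, "ax": 1.9, "ay": -1.4, "az": -7, "jaw": 1},
])

```text
time_s: 10.95
eef_pos: [619.7, -206.5, 254.4]
eef_rot: [-0.063, 0.83, 0.549, -0.081]
force: [0.1, -0.7, 0.5]
gripper_width: 85.7
gripper_force: 0.0
```

>>> move_arm([
  {"tx": 1.1, "ty": -0.4, "tz": 0.2, "ax": 1.9, "ay": -1.4, "az": -7, "jaw": 1},
  {"tx": 1.2, "ty": -0.2, "tz": 0.2, "ax": 1.9, "ay": -1.4, "az": -7, "jaw": 1},
  {"tx": 1.2, "ty": -0.1, "tz": 0.2, "ax": 1.9, "ay": -1.4, "az": -7, "jaw": 1},
  {"tx": 1.2, "ty": 0.1, "tz": 0.2, "ax": 1.9, "ay": -1.4, "az": -7, "jaw": 1},
  {"tx": 1.2, "ty": 0.2, "tz": 0.1, "ax": 1.9, "ay": -1.4, "az": -7, "jaw": 1},
])

```text
time_s: 11.45
eef_pos: [622.3, -146.7, 243.0]
eef_rot: [-0.119, 0.612, 0.767, -0.152]
force: [0.3, 0.1, -0.5]
gripper_width: 85.3
gripper_force: 0.0
```

>>> move_arm([
  {"tx": 1.1, "ty": 0.4, "tz": 0.1, "ax": 1.9, "ay": -1.4, "az": -7, "jaw": 1},
  {"tx": 1.1, "ty": 0.5, "tz": 0.1, "ax": 1.9, "ay": -1.4, "az": -7, "jaw": 1},
  {"tx": 1, "ty": 0.6, "tz": 0, "ax": 1.9, "ay": -1.4, "az": -7, "jaw": 1},
  {"tx": 0.9, "ty": 0.8, "tz": 0, "ax": 1.9, "ay": -1.4, "az": -7, "jaw": 1},
  {"tx": 0.8, "ty": 0.9, "tz": -0.1, "ax": 1.9, "ay": -1.4, "az": -7, "jaw": 1},
])

```text
time_s: 11.95
eef_pos: [625.6, -88.4, 230.3]
eef_rot: [-0.162, 0.332, 0.906, -0.208]
force: [0.1, 0.4, -1.0]
gripper_width: 85.3
gripper_force: 0.0
```

```bash
python3 - <<'E'
from h import *
import pickle
P,Q,s=here(); T=knobR(-108); print(P,np.round(s['q'],2),'err',(Q.inv()*T).as_rotvec(degrees=True))
c=shot('wrist','w5.png'); pickle.dump(c,open('w5.pkl','wb'))
for l in ['knob_grip','knob_pointer','marker_tip','power_tip']:
    for r in pinpoint(l,'wrist')[:2]: print(l,round(r['p'],2),np.array(r['xyz']),proj(c,r['xyz']))
E
```

```text
[625.6 -88.4 230.3] [-0.   0.7  1.3 -0.3  1.6 -0.8] err [-0.7  0.2  0.4]
knob_grip 0.87 [ 570.5 -125.4  118. ] [[278.3 215.4]]
knob_pointer 0.81 [ 583.2 -153.4   89.6] [[279.7 242.9]]
marker_tip 0.78 [ 531.1 -150.7  112.2] [[235.  192.8]]
power_tip 0.64 [545.9   7.5 136.1] [[406.2  45.1]]
```

View pics/w5.png

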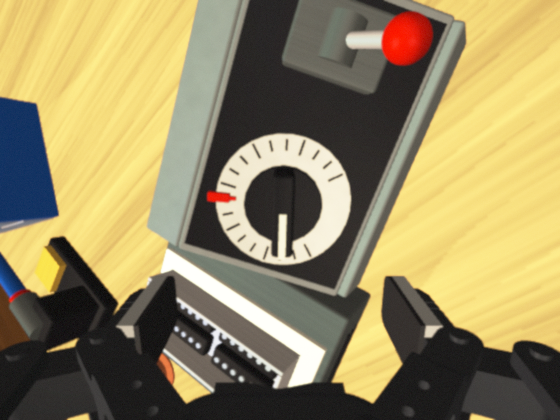

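```bash
cat > e.py <<'E'
from h import *
import pickle,sys
c=pickle.load(open('w5.pkl','rb')); f=c['frame'].astype(int)
w=((f.min(2)>150)&(f.max(2)-f.min(2)<50)).astype(np.uint8); w[:120]=0; w[275:]=0; w[:,:205]=0; w[:,360:]=0
n,l,s,ce=cv2.connectedComponentsWithStats(w); i=1+np.argmax(s[1:,4]); ys,xs=np.nonzero(l==i)
red=(f[...,0]>110)&(f[...,1]<70)&(f[...,2]<70); red[:150]=0; red[250:]=0; ry,rx=np.nonzero(red)
g0=np.array([571,-122,121.])
for h in (26,32,36,40):   # panel distance below g0
    d=N@g0-h
    h_=cv2.convexHull(np.c_[xs,ys].astype(np.float32))[:,0]; W=onz(c,h_,n=N,d=d)
    (cx,cy),r=cv2.minEnclosingCircle(np.c_[W@RT,W@U].astype(np.float32))
    el=cv2.fitEllipse(np.c_[W@RT,W@U].astype(np.float32))
    cen=el[0][0]*RT+el[0][1]*U+d*N
    M=onz(c,np.c_[rx,ry],n=N,d=d+6)-cen; mr=M.mean(0)
    print(h,'ellipse',el[1],'centre',cen,'grip',cen+36*N,'marker phi',np.degrees(np.arctan2(mr@RT,mr@U)),'r',np.min(np.linalg.norm(M-(M@N)[:,None]*N,axis=1)),np.max(np.linalg.norm(M-(M@N)[:,None]*N,axis=1)))
    a=onz(c,[[282.5,216],[282,245]],n=N,d=d+48); v=a[1]-a[0]; print('   bar phi',np.degrees(np.arctan2(v@RT,v@U)), 'line offset', np.cross(v/np.linalg.norm(v),a[0]-cen)@N)
    a=onz(c,[[282,260]],n=N,d=d+8)[0]-cen; print('   tip phi',np.degrees(np.arctan2(a@RT,a@U)),np.linalg.norm(a-(a@N)*N))
E
python3 e.py
```

```text
26 ellipse (108.68109130859375, 108.85123443603516) centre [ 559.6 -126.    97.8] grip [ 575.  -116.6  129. ] marker phi -11.558172469052845 r 38.96242879769892 60.55323823502048
   bar phi -107.59897171698624 line offset -0.1619811319054623
   tip phi -107.77170741982887 47.219011782798056
32 ellipse (111.06149291992188, 111.23535919189453) centre [ 558.2 -128.6   92.4] grip [ 573.5 -119.2  123.5] marker phi -11.59556408929044 r 39.83056810249141 61.90368990466793
   bar phi -107.59897171698611 line offset -0.16312361694828253
   tip phi -107.77209950883926 48.331251162424344
36 ellipse (112.6484146118164, 112.82477569580078) centre [ 557.2 -130.3   88.7] grip [ 572.6 -121.   119.9] marker phi -11.61959140929162 r 40.40937372889525 62.80403143509927
   bar phi -107.59897171698611 line offset -0.1639143628798076
   tip phi -107.77231709643425 49.07273476833625
40 ellipse (114.2353515625, 114.41419982910156) centre [ 556.3 -132.    85.1] grip [ 571.6 -122.7  116.3] marker phi -11.642970466176509 r 40.98819751059015 63.70438563476428
   bar phi -107.59897171698613 line offset -0.16471433588607087
   tip phi -107.7725174922792 49.81424743608858
```

The wrist view shows the knob bar and pointer pointing straight down the picture, tip at (282,257), and the red marker at (208–235,198). Fitting the scale disc gives pointer phi -107.7° and marker phi -11.6°, so the turn is +96° clockwise. The grip point is at (573,-120,122).

```bash
python3 - <<'E'
from h import *
P,Q,s=here(); g=np.array([573,-120,122.]); T=knobR(-107.7)
plan(P,Q,[(g+45*N,T,3),(g+6*N,T,3)])
E
```

```text
1 t [0.  0.1 2.7] 2.66 a [-0.2  0.   0.1] -> [614.5 -95.6 207.5]
2 t [0.  0.1 2.7] 2.66 a [-0.2  0.   0.1] -> [ 603.3 -101.9  184.2]
3 t [0.  0.1 2.6] 2.65 a [-0.2  0.   0.1] -> [ 592.2 -108.3  161. ]
4 t [-0.  -0.   1.3] 1.3 a [-0.  0.  0.] -> [ 586.7 -111.7  149.7]
5 t [-0.  -0.   1.3] 1.3 a [-0.  0.  0.] -> [ 581.1 -115.   138.5]
6 t [-0.  -0.   1.3] 1.3 a [-0.  0.  0.] -> [ 575.6 -118.4  127.2]
```

>>> move_arm([
  {"tx": 0, "ty": 0.1, "tz": 2.7, "ax": -0.2, "ay": 0, "az": 0.1, "jaw": 0.7},
  {"tx": 0, "ty": 0.1, "tz": 2.7, "ax": -0.2, "ay": 0, "az": 0.1, "jaw": 0.7},
  {"tx": 0, "ty": 0.1, "tz": 2.6, "ax": -0.2, "ay": 0, "az": 0.1, "jaw": 0.7},
  {"tx": 0, "ty": 0, "tz": 1.3, "ax": 0, "ay": 0, "az": 0, "jaw": 0.7},
  {"tx": 0, "ty": 0, "tz": 0, "ax": 0, "ay": 0, "az": 0, "jaw": 0.7},
])

```text
time_s: 12.7
eef_pos: [586.2, -112.5, 148.3]
eef_rot: [-0.16, 0.338, 0.905, -0.204]
force: [0.2, -0.3, -0.0]
gripper_width: 59.8
gripper_force: 0.0
```

```bash
python3 - <<'E'
from h import *
P,Q,s=here(); g=np.array([573,-120,122.]); T=knobR(-107.7); print(P,s['force'],s['gripper_width'])
c=shot('wrist','w6.png')
for r in pinpoint('knob_grip','wrist')[:1]: print(r['p'],np.array(r['xyz']))
plan(P,Q,[(g+6*N,T,3)])
E
```

```text
[ 586.2 -112.5  148.3] [ 0.2 -0.3 -0. ] 59.75253635434628
0.9 [ 569.7 -124.6  117.4]
1 t [0.  0.  0.8] 0.81 a [-0. -0. -0.] -> [ 582.7 -114.5  141.3]
2 t [0.  0.  0.8] 0.81 a [-0. -0. -0.] -> [ 579.1 -116.5  134.3]
3 t [0.  0.  0.8] 0.82 a [-0. -0. -0.] -> [ 575.6 -118.4  127.2]
```

>>> move_arm([
  {"tx": 0, "ty": 0, "tz": 0.8, "ax": 0, "ay": 0, "az": 0, "jaw": 0.7},
  {"tx": 0, "ty": 0, "tz": 0.8, "ax": 0, "ay": 0, "az": 0, "jaw": 0.7},
  {"tx": 0, "ty": 0, "tz": 0.7, "ax": 0, "ay": 0, "az": 0, "jaw": 0.7},
  {"tx": 0, "ty": 0, "tz": 0, "ax": 0, "ay": 0, "az": 0, "jaw": 0.3},
  {"tx": 0, "ty": 0, "tz": 0, "ax": 0, "ay": 0, "az": 0, "jaw": 0},
], grip_force=40)

```text
time_s: 13.3
eef_pos: [577.5, -117.5, 129.2]
eef_rot: [-0.159, 0.337, 0.905, -0.203]
force: [0.1, 0.4, -0.1]
gripper_width: 31.8
gripper_force: 0.0
```

>>> move_arm([
  {"tx": 0, "ty": 0, "tz": 0, "ax": 0, "ay": 0, "az": 0, "jaw": 0},
  {"tx": 0, "ty": 0, "tz": 0, "ax": 0, "ay": 0, "az": 0, "jaw": 0},
  {"tx": 0, "ty": 0, "tz": 0, "ax": 0, "ay": 0, "az": 0, "jaw": 0},
])

```text
time_s: 13.6
eef_pos: [577.6, -117.9, 130.0]
eef_rot: [-0.159, 0.337, 0.905, -0.204]
force: [-2.4, -3.4, 6.6]
gripper_width: 15.3
gripper_force: 41.0
```

>>> move_arm([
  {"tx": 0, "ty": 0, "tz": 0, "ax": 0, "ay": 0, "az": 5, "jaw": 0},
  {"tx": 0, "ty": 0, "tz": 0, "ax": 0, "ay": 0, "az": 7, "jaw": 0},
  {"tx": 0, "ty": 0, "tz": 0, "ax": 0, "ay": 0, "az": 7, "jaw": 0},
  {"tx": 0, "ty": 0, "tz": 0, "ax": 0, "ay": 0, "az": 7, "jaw": 0},
  {"tx": 0, "ty": 0, "tz": 0, "ax": 0, "ay": 0, "az": 7, "jaw": 0},
])

```text
time_s: 14.1
eef_pos: [577.3, -118.2, 130.2]
eef_rot: [-0.094, 0.583, 0.77, -0.241]
force: [-5.8, -6.0, 9.1]
gripper_width: 15.2
gripper_force: 41.1
```

>>> move_arm([
  {"tx": 0, "ty": 0, "tz": 0, "ax": 0, "ay": 0, "az": 7, "jaw": 0},
  {"tx": 0, "ty": 0, "tz": 0, "ax": 0, "ay": 0, "az": 7, "jaw": 0},
  {"tx": 0, "ty": 0, "tz": 0, "ax": 0, "ay": 0, "az": 7, "jaw": 0},
  {"tx": 0, "ty": 0, "tz": 0, "ax": 0, "ay": 0, "az": 7, "jaw": 0},
  {"tx": 0, "ty": 0, "tz": 0, "ax": 0, "ay": 0, "az": 7, "jaw": 0},
])

```text
time_s: 14.6
eef_pos: [576.8, -118.2, 130.5]
eef_rot: [-0.017, 0.787, 0.56, -0.259]
force: [-8.3, -4.8, 13.0]
gripper_width: 14.9
gripper_force: 41.4
```

>>> move_arm([
  {"tx": 0, "ty": 0, "tz": 0, "ax": 0, "ay": 0, "az": 7, "jaw": 0},
  {"tx": 0, "ty": 0, "tz": 0, "ax": 0, "ay": 0, "az": 7, "jaw": 0},
  {"tx": 0, "ty": 0, "tz": 0, "ax": 0, "ay": 0, "az": 7, "jaw": 0},
  {"tx": 0, "ty": 0, "tz": 0, "ax": 0, "ay": 0, "az": 7, "jaw": 0},
  {"tx": 0, "ty": 0, "tz": 0, "ax": 0, "ay": 0, "az": 0, "jaw": 0},
])

```text
time_s: 15.1
eef_pos: [576.4, -118.0, 130.6]
eef_rot: [0.045, 0.899, 0.352, -0.256]
force: [-8.4, -2.9, 15.0]
gripper_width: 15.1
gripper_force: 41.6
```

```bash
python3 - <<'E'
from h import *
P,Q,s=here(); print(P,s['force'],s['gripper_width'],np.round(s['q'],2)); print((Q.inv()*knobR(-11.6)).as_rotvec(degrees=True))
E
```

```text
[ 576.4 -118.   130.6] [-8.4 -2.9 15. ] 15.134153013945694 [-0.1  0.8  1.5 -0.3  1.3  0.9]
[ 0.1  0.1 -0.1]
```

>>> move_arm([
  {"tx": 0, "ty": 0, "tz": 0, "ax": 0, "ay": 0, "az": 0, "jaw": 0.7},
  {"tx": 0, "ty": 0, "tz": 0, "ax": 0, "ay": 0, "az": 0, "jaw": 0.7},
  {"tx": 0, "ty": 0, "tz": 0, "ax": 0, "ay": 0, "az": 0, "jaw": 0.7},
  {"tx": 0, "ty": 0, "tz": -2, "ax": 0, "ay": 0, "az": 0, "jaw": 0.7},
  {"tx": 0, "ty": 0, "tz": -4.5, "ax": 0, "ay": 0, "az": 0, "jaw": 0.7},
])

```text
time_s: 15.6
eef_pos: [603.1, -100.7, 183.8]
eef_rot: [0.043, 0.898, 0.355, -0.257]
force: [2.6, 0.8, 0.0]
gripper_width: 59.9
gripper_force: 0.0
```

>>> move_arm([
  {"tx": 0, "ty": 0, "tz": -4, "ax": 0, "ay": 0, "az": 0, "jaw": 0},
  {"tx": 0, "ty": 0, "tz": 0, "ax": 0, "ay": 0, "az": 0, "jaw": 0},
])

```text
time_s: 15.8
eef_pos: [626.1, -89.0, 224.7]
eef_rot: [0.046, 0.899, 0.355, -0.251]
force: [-0.1, -0.2, 0.2]
gripper_width: 31.4
gripper_force: 0.0
```

```bash
python3 - <<'E'
from h import *
import pickle
P,Q,s=here(); print(P,s['force'],s['gripper_width'],np.round(s['q'],2))
c=shot('wrist','w7.png'); pickle.dump(c,open('w7.pkl','wb'))
for l in ['knob_grip','knob_pointer','marker_tip','power_tip']:
    for r in pinpoint(l,'wrist')[:1]: print(l,round(r['p'],2),np.array(r['xyz']),proj(c,r['xyz']))
E
```

```text
[626.1 -89.  224.7] [-0.1 -0.2  0.2] 31.404757354662813 [-0.   0.7  1.3 -0.3  1.5  0.9]
knob_grip 0.95 [ 572.7 -126.1  119.9] [[281.7 222.8]]
knob_pointer 0.93 [ 535.1 -150.6  114.8] [[274. 254.]]
marker_tip 0.44 [ 533.2 -152.7  110.1] [[274.9 251.7]]
power_tip 0.74 [543.4   7.7 135.3] [[ 77.4 149.6]]
```

View pics/w7.png

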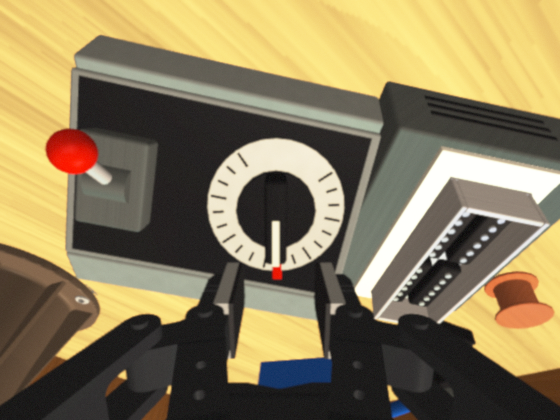

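The pointer tip at (276,267) lines up with the red marker at (277,272), and the tray sits inside the white plate. The ball at (72,150) leans down the slope. Next I'll push the lever with shut fingers from the down-slope side.

```bash
python3 - <<'E'
from h import *
P,Q,s=here(); g=np.array([573,-120,122.]); T=knobR(0); pv=g-36*N+125*RT
print(proj.__name__, 'ball',pv+22*N+60*(np.cos(.5)*N-np.sin(.5)*U))
plan(P,Q,[(pv+150*N-70*U,T,4),(pv+84*N-70*U,T,3),(pv+84*N-50*U,T,1),(pv+84*N+3*U,T,4)])
E
```

```text
proj ball [545.9   9.8 141.1]
1 t [ 2.3 -2.7 -0. ] 3.57 a [0. 0. 3.] -> [618.1 -55.6 210.8]
2 t [ 2.2 -2.8 -0. ] 3.56 a [0. 0. 3.] -> [614.9 -21.2 202.4]
3 t [ 2.  -2.9 -0. ] 3.57 a [0. 0. 3.] -> [611.7  13.4 194.1]
4 t [ 1.9 -3.  -0. ] 3.56 a [0. 0. 3.] -> [608.6  47.9 185.8]
5 t [ 0.  -0.   2.2] 2.2 a [-0. -0.  0.] -> [599.2  42.2 166.7]
6 t [ 0.  -0.   2.2] 2.2 a [-0. -0.  0.] -> [589.8  36.5 147.7]
7 t [ 0.  -0.   2.2] 2.2 a [-0. -0.  0.] -> [580.4  30.7 128.6]
8 t [-2. -0.  0.] 2.0 a [-0. -0.  0.] -> [565.6  21.7 138.6]
9 t [-1.3 -0.   0. ] 1.32 a [-0. -0.  0.] -> [555.8  15.8 145.2]
10 t [-1.3 -0.   0. ] 1.33 a [-0. -0.  0.] -> [546.    9.8 151.8]
11 t [-1.3 -0.   0. ] 1.32 a [-0. -0.  0.] -> [536.2   3.9 158.4]
12 t [-1.3 -0.   0. ] 1.33 a [-0. -0.  0.] -> [526.3  -2.1 165.1]
```

>>> move_arm([
  {"tx": 2.3, "ty": -2.7, "tz": 0, "ax": 0, "ay": 0, "az": 3, "jaw": 0},
  {"tx": 2.2, "ty": -2.8, "tz": 0, "ax": 0, "ay": 0, "az": 3, "jaw": 0},
  {"tx": 2, "ty": -2.9, "tz": 0, "ax": 0, "ay": 0, "az": 3, "jaw": 0},
  {"tx": 1.9, "ty": -3, "tz": 0, "ax": 0, "ay": 0, "az": 3, "jaw": 0},
  {"tx": 0, "ty": 0, "tz": 0, "ax": 0, "ay": 0, "az": 0, "jaw": 0},
])

```text
time_s: 16.55
eef_pos: [607.1, 50.3, 183.4]
eef_rot: [0.071, 0.93, 0.26, -0.25]
force: [-0.6, 0.3, 0.1]
gripper_width: 0.1
gripper_force: 0.0
```

>>> move_arm([
  {"tx": 0, "ty": 0, "tz": 2.2, "ax": 0, "ay": 0, "az": 0, "jaw": 0},
  {"tx": 0, "ty": 0, "tz": 2.2, "ax": 0, "ay": 0, "az": 0, "jaw": 0},
  {"tx": 0, "ty": 0, "tz": 2.2, "ax": 0, "ay": 0, "az": 0, "jaw": 0},
  {"tx": 0, "ty": 0, "tz": 0, "ax": 0, "ay": 0, "az": 0, "jaw": 0},
])

```text
time_s: 16.95
eef_pos: [578.0, 28.1, 126.1]
eef_rot: [0.071, 0.93, 0.259, -0.251]
force: [0.2, 0.6, 0.8]
gripper_width: -0.1
gripper_force: 0.0
```

```bash
python3 - <<'E'
from h import *
P,Q,s=here(); g=np.array([573,-120,122.]); T=knobR(0); pv=g-36*N+125*RT
print(P,s['force'],s['gripper_width'],'uvn',(P-pv)@U,(P-pv)@RT,(P-pv)@N)
c=shot('wrist','w8.png')
for r in pinpoint('power_tip','wrist')[:1]: p=np.array(r['xyz']);print(r['p'],p,(p-pv)@U,(p-pv)@RT,(p-pv)@N)
plan(P,Q,[(pv+84*N-50*U,T,1),(pv+84*N+3*U,T,4)])
E
```

```text
[578.   28.1 126.1] [0.2 0.6 0.8] -0.11616123176571476 uvn -68.31031125486336 -1.0584827076200825 80.21217188024139
0.53 [543.5   8.3 135.3] -29.244818775610675 -0.0471182935153095 68.24202115294472
1 t [-1.8 -0.1 -0.4] 1.87 a [-0.   0.2 -0.2] -> [565.6  21.8 138.5]
2 t [-1.3 -0.  -0. ] 1.33 a [-0.  0. -0.] -> [555.7  15.8 145.2]
3 t [-1.3 -0.  -0. ] 1.32 a [-0.  0. -0.] -> [546.    9.9 151.8]
4 t [-1.3 -0.  -0. ] 1.33 a [-0.  0. -0.] -> [536.1   3.9 158.4]
5 t [-1.3 -0.  -0. ] 1.32 a [-0.  0. -0.] -> [526.4  -2.1 165. ]
```

View pics/w8.png

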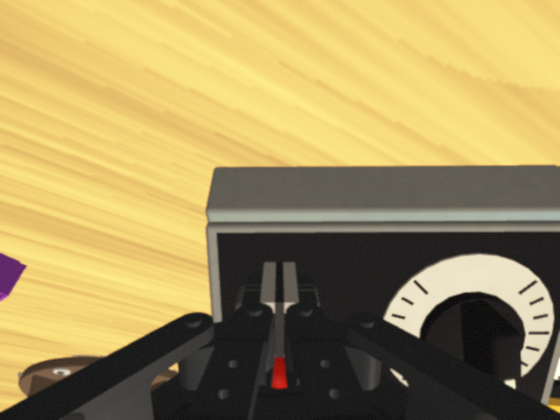

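The shut fingertips at (280,290) are straight down-slope of the red ball, which shows behind them at (279,372). Pushing now.

>>> move_arm([
  {"tx": -1.8, "ty": -0.1, "tz": 0, "ax": 0, "ay": 0, "az": 0, "jaw": 0},
  {"tx": -1.3, "ty": 0, "tz": -0.2, "ax": 0, "ay": 0, "az": 0, "jaw": 0},
  {"tx": -1.3, "ty": 0, "tz": 0, "ax": 0, "ay": 0, "az": 0, "jaw": 0},
  {"tx": -1.3, "ty": 0, "tz": 0, "ax": 0, "ay": 0, "az": 0, "jaw": 0},
  {"tx": -1, "ty": 0, "tz": 0, "ax": 0, "ay": 0, "az": 0, "jaw": 0},
])

```text
time_s: 17.55
eef_pos: [530.8, 0.5, 164.5]
eef_rot: [0.071, 0.931, 0.259, -0.248]
force: [0.9, 0.1, -2.1]
gripper_width: -0.2
gripper_force: 0.8
```

>>> move_arm([
  {"tx": -0.4, "ty": 0, "tz": 0, "ax": 0, "ay": 0, "az": 0, "jaw": 0},
  {"tx": 0, "ty": 0, "tz": 0, "ax": 0, "ay": 0, "az": 0, "jaw": 0},
  {"tx": 0, "ty": 0, "tz": 0, "ax": 0, "ay": 0, "az": 0, "jaw": 0},
])

```text
time_s: 17.85
eef_pos: [528.4, -0.7, 165.5]
eef_rot: [0.071, 0.931, 0.259, -0.248]
force: [0.1, 0.4, 0.2]
gripper_width: 0.2
gripper_force: 0.0
```

```bash
cat > f.py <<'E'
from h import *
P,Q,s=here(); g=np.array([573,-120,122.]); pv=g-36*N+125*RT
print(P,s['force'],s['gripper_width'],'uvn',(P-pv)@U,(P-pv)@RT,(P-pv)@N)
for n in ('side','top'):
    c=shot(n,n+'_%d.png'%(s['time_s']*100))
    for l in ('power_tip','top_tray','knob_pointer','marker_tip'):
        for r in pinpoint(l,n)[:3]:
            p=np.array(r['xyz']);print(n,l,round(r['p'],2),p,(p-pv)@U,(p-pv)@RT,(p-pv)@N)
E
python3 f.py
```

```text
[528.4  -0.7 165.5] [0.1 0.4 0.2] 0.18912094024980022 uvn 1.0693957805126146 0.04738224181104179 85.61380831373127
side top_tray 0.73 [ 618.7 -266.9   81.6] 12.075544835495716 -274.26202555940296 -17.621720811906613
side top_tray 0.7 [269.7 210.4  -4.3] 12.634366340659895 314.88334410893475 -117.13313280511981
side top_tray 0.61 [856.2  27.4   4.7] -334.5309294674655 -146.18058092270138 93.69514902841073
side knob_pointer 0.54 [ 534.7 -152.8  114.2] 39.19862029993194 -133.1286676433709 4.362001818614212
top power_tip 0.38 [502.4 -14.4 164.7] 26.08159491253781 1.9089017607178234 70.24749714514556
top top_tray 0.92 [ 621.2 -265.3   82.3] 9.85572040421567 -274.1936892108893 -15.531814202087896
top top_tray 0.81 [858.5  26.6   1.2] -337.62295709133497 -148.05904194413048 91.43888012506613
top top_tray 0.68 [275.8 208.9   0.8] 11.345344837982708 310.43258928127057 -110.49994314782373
```

>>> move_arm([
  {"tx": -0.3, "ty": 0, "tz": 0, "ax": 0, "ay": 0, "az": 0, "jaw": 0},
  {"tx": -0.3, "ty": 0, "tz": 0, "ax": 0, "ay": 0, "az": 0, "jaw": 0},
  {"tx": 0, "ty": 0, "tz": 0, "ax": 0, "ay": 0, "az": 0, "jaw": 0},
])

```text
time_s: 18.65
eef_pos: [524.8, -2.9, 168.1]
eef_rot: [0.071, 0.931, 0.259, -0.247]
force: [6.9, 4.3, -10.9]
gripper_width: -0.0
gripper_force: 6.2
```

That reads as the stop (13 N), so I'll back off and check.

>>> move_arm([
  {"tx": 2, "ty": 0, "tz": 0, "ax": 0, "ay": 0, "az": 0, "jaw": 0},
  {"tx": 3, "ty": 0, "tz": -1, "ax": 0, "ay": 0, "az": 0, "jaw": 0},
  {"tx": 0, "ty": 0, "tz": -4.5, "ax": 0, "ay": 0, "az": 0, "jaw": 0},
  {"tx": 0, "ty": 0, "tz": -4.5, "ax": 0, "ay": 0, "az": 0, "jaw": 0},
  {"tx": 0, "ty": 0, "tz": 0, "ax": 0, "ay": 0, "az": 0, "jaw": 0},
])

```text
time_s: 19.15
eef_pos: [607.2, 46.3, 234.9]
eef_rot: [0.072, 0.932, 0.259, -0.244]
force: [-0.5, -0.7, -0.1]
gripper_width: -0.3
gripper_force: 0.0
```

```bash
python3 f.py; python3 - <<'E'
from h import *
c=shot('wrist','w9.png')
g=np.array([573,-120,122.]); pv=g-36*N+125*RT
for l in ('power_tip','knob_pointer','marker_tip','lower_tray'):
    for r in pinpoint(l,'wrist')[:1]: p=np.array(r['xyz']);print(l,r['p'],p,(p-pv)@U,(p-pv)@RT)
a=cv2.imread('pics/w9.png'); b=cv2.imread(sorted(__import__('glob').glob('pics/side_*.png'))[-1])[150:350,170:370]
cv2.imwrite('pics/m9.png',np.hstack([cv2.resize(a,(440,330)),cv2.resize(b,(330,330))]))
E
```

```text
[607.2  46.3 234.9] [-0.5 -0.7 -0.1] -0.28952251493942655 uvn -43.68786236179177 -0.6418385266242004 191.57226023884164
side power_tip 0.67 [499.  -15.1 164.3] 28.71247901808724 3.07714556001518 68.2666752832482
side power_tip 0.43 [774.2 173.1  -0.7] -342.1051893667935 20.91463780176841 91.83276711295194
side top_tray 0.87 [ 621.8 -266.5   78.2] 7.90163067055299 -275.5307512741763 -19.137892175691984
side top_tray 0.78 [269.5 210.5  -1.1] 14.337371276472567 315.07269381432394 -114.4213214404289
side top_tray 0.72 [853.6  29.9   3.9] -334.1317654002679 -142.69368415648262 92.54093111605994
side knob_pointer 0.77 [ 536.  -153.5  114.6] 38.75158405458157 -134.4021636699072 5.081978530556457
top power_tip 0.43 [496.2 -17.6 167.1] 33.30922343915745 2.395651997945793 68.8459051618093
top power_tip 0.4 [ 572.4 -118.4  120.8] -0.8758769657929601 -123.3211544046598 35.12004715592245
top top_tray 0.94 [ 620.5 -263.7   80.3] 8.653841743761056 -272.4628917043611 -17.14731031069966
top top_tray 0.64 [853.4  28.4   1.7] -334.4088936666325 -143.87146857930588 90.1605900108112
top top_tray 0.61 [272.  210.6   0.5] 13.242421968151284 313.85934191763846 -111.94163130111382
top knob_pointer 0.55 [ 535.9 -152.8  110.9] 36.660640635872454 -133.7520905776263 2.01679328420522
top marker_tip 0.46 [626.4 312.    2. ] -293.87913046277725 216.3838940430069 67.1071304763874
power_tip 0.52 [ 533.1 -151.6  112.3] 38.89269308697763 -131.2720864682043
marker_tip 0.62 [ 622.1 -270.    80.5] 10.404344374775215 -278.67721291320504
```

View pics/m9.png

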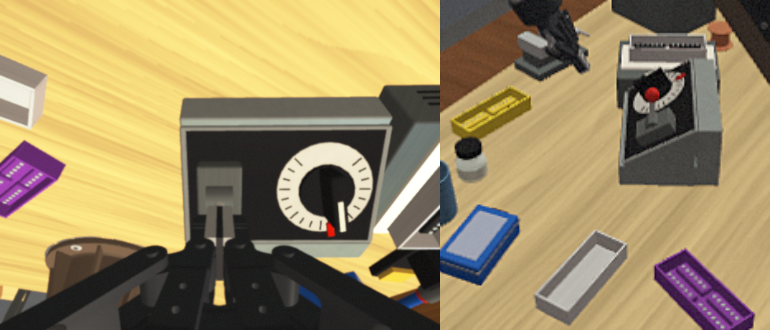

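The lever is up, with the ball about 29 mm up-slope of its pivot. The pointer is at the marker, the tray is on the plate, and the lower tray is where it was. The hand is clear of everything.

```bash
python3 -c "
from rig import *
print(hand_in())"
```

```text
the job is handed in; nothing more can be done
None
```

I handed the job in: the top tray is on the white plate, the knob pointer is at the red marker and the lever is fully over. The hand-in returned no verdict.

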